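# Lock the height stop's adjusting screw with its jam nut

## Task

Lock the setting of the height stop: fit the holding key down over the square head of the adjusting screw, with the key's arm between the two upright pins, so that the screw cannot turn. Then swing the jam nut clockwise (seen from above) by its bar until you feel it go stiff, and turn it about an eighth of a turn more, no further; the screw's setting must not shift and nothing may be forced. Leave the key on the screw, let go, and do not disturb the beaker, the round tin or the spanner.

Things in the scene. Friction and masses are not known exactly. Their poses are not given: they have to be found in the camera images.
- height_stop: The height stop, fixed on the worktop: grey base plate 80 mm wide, 16 mm thick, with an upright adjusting screw. Origin on the screw axis at the plate's underside, z up; the plate runs from x = -60 to +105 mm. Up the axis: boss to z = 34 mm, washer 42 mm across to 37, jam nut to 51, screw flange 32 mm across, its top at z = 62, then the square head.
- pin_gap (a point): Midway between the tops of the stop's two upright steel pins, 88 mm from the screw axis along the stop's +x, 84 mm above the worktop. The pins are 10 mm thick, pointed on top, at y = +14.5 and -14.5 mm: 19 mm clear between them. A level rest bar, 10 mm wide, its top 62 mm above the worktop, joins them and carries the fitted key's arm.
- screw_head (a point): Centre of the top of the adjusting screw's square head, on the axis, 82 mm above the worktop. The head is 20 x 20 mm from z = 62 to 76 mm, then tapers to 15 x 15 at the top. Its flats lie along the stop's x and y at the start. The point turns with the screw.
- stop_screw (a joint): Turn of the adjusting screw (rad), its setting: 0 at the start, growing clockwise from above. It turns under about 0.15 N m when not held, and then simply goes round with a nut that is being tightened. With the key fitted it has 0.1 to 0.2 rad of play either way.
- bar_end (a point): Top centre of the upright round stub, 12 mm thick, at the end of the jam nut's 10 mm bar: 70 mm from the screw axis, 84 mm above the worktop, bare for 35 mm below this point. The bar runs level to the nut. Its sweep passes round the stop's -x side, clear of the pins; the nut does not rise or sink noticeably.
- nut_center (a point): Centre of the dark hexagonal jam nut (37 mm over corners), on the screw axis, 44 mm above the worktop; turns with the nut. It starts loose: it turns clockwise under less than 1 N at the stub for 0.2 to 1.3 rad (not shown), then pinches the washer, and both turn on against a steady 0.6 N m (about 9 N at the stub) and stay where left.
- washer_point (a point): A point on the washer's upper face under the nut, 10 mm from the screw axis, hidden from view; where round the axis it starts varies. It stays put until the nut pinches the washer, then goes round with the nut: an eighth of a turn carries it about 7.7 mm.
- holding_key: Loose steel holding key, about 0.2 kg, lying flat. Origin at the underside in the middle of its 22 x 22 mm square hole; z up, x along the arm. Square end 42 x 42 x 10 mm; arm 12 mm wide, 10 mm thick, to x = 113 mm. Fitted, its underside rests on the screw flange 62 mm above the worktop, x along the stop's x, arm between the pins.
- key_hole (a point): Middle of the key's square hole, at the key's underside.
- key_fin (a point): Middle of the top of the key's upright grip fin, which is 30 mm long along the arm and 14 mm thick: 39 mm from the hole's middle along the arm, 38 mm above the key's underside; the fin rises from the arm's top at 10 mm.
- key_tip (a point): Middle of the round tip of the key's arm, 107 mm from the hole's middle and 5 mm above the key's underside.
- beaker: Bystander: small clear beaker, 51 mm across, 66 mm high, origin at the centre of its underside.
- septa_tin: Bystander: low round white tin, 56 mm across, 28 mm high, origin at the centre of its underside.
- spanner_13: Bystander: open-ended spanner 144 mm long, 6 mm thick, lying flat along its y axis, origin at its middle on the worktop.
There are look-alikes about, which are no part of the job. Of the things that look like the holding_key, take the one that is farthest from the robot's base at the start. Of the things that look like the height_stop, the larger one is meant.

How it is judged:
On the way, in this order (a step that is already met when the one before it is completed fails the run):
1. the key is seated on the square head with its arm between the pins (horizontal distance between key_hole and screw_head below 0.004 m and z of key_hole in the frame of height_stop between 0.059 and 0.065 m and x of key_tip in the frame of height_stop above 0.09 m and y of key_tip in the frame of height_stop between -0.009 and 0.009 m and z of key_tip in the frame of height_stop below 0.071 m), for 0.2 s.
2. the jam nut is tightened 30 to 60 degrees past where it goes stiff, the key still in place (all of step 1 and distance of washer_point from where it was at the start of the episode between 0.0052 and 0.01 m), for 0.2 s.
At the end, for the whole second after the job is handed in: Key on the screw's flange and rest within 4 mm, centred on the head within 4 mm, tip between the pins; washer point dragged 5.2 to 10 mm (30 to 60 degrees) round by the nut; screw within 17 degrees (0.30 rad) of its start; key at rest, robot touching nothing (all of step 2 and value of joint stop_screw between -0.3 and 0.3 rad and linear speed of holding_key below 0.02 m/s and contact force between the fingers and anything else below 0.5 N).
It fails at once if the adjusting screw turned more than 17 degrees from its setting (value of joint stop_screw above 0.3 rad or value of joint stop_screw below -0.3 rad).
It fails at once if the jam nut overtightened: more than 60 degrees past where it goes stiff (distance of washer_point from where it was at the start of the episode above 0.01 m).
It fails at once if the key forced: more than 70 N between the key and the stop (contact force between holding_key and height_stop above 70 N).
It fails at once if a bystander moved more than 30 mm (distance of any of beaker, septa_tin, spanner_13 from where it was at the start of the episode above 0.03 m).
It fails at once if the beaker tipped over (angle between beaker's own z axis and vertical above 0.5 rad).
It also fails if it takes over 72 s, if anything falls off the work surface, if the arm or the gripper's body presses on something with over 40 N, if the wrist force passes 120 N, or if a joint passes its speed limit or range.

## Robot

A 7-joint arm with a two-finger parallel gripper is mounted at the origin on the work surface; the furniture and walls round the work are solid. World frame = base frame: x ahead of the robot, y to its left, z up, the work surface at z = 0. Lengths are in m, angles in rad, forces in N, time in s.
With the tool pointing down it reaches from about 0.425 to 1.025 m from the base axis. Payload 9.4 kg.
Tool frame: the origin (TCP) lies midway between the tips of the shut fingers; the grasp point (between the pads) lies 19 mm behind it; z points along the fingers, y is the line along which they close (so a half turn about z gives the same grasp; the last joint's range is limited). The gripper opens to 93 mm and grips with 3 to 60 N. Pads are 15 mm wide; open, the fingers measure 128 mm over their backs; the gripper's body (75 mm by 188 mm) begins 65 mm behind the grasp point.
Start: joints at [1.233, 0.599, -0.003, 1.599, 0.002, 0.943, -0.08], TCP at [0.187, -0.7, 0.219] pointing down, gripper open.
Joint ranges: [-2.57, 2.57], [-0.35, 1.97], [-1.29, 1.29], [0.11, 2.56], [-1.05, 4.19], [0.11, 1.86], [-2.63, 2.63]. Speed limits (rad/s): [2.22, 2.22, 3.01, 3.01, 3.14, 3.14, 3.14].

## Interface

Orientations are given as a unit quaternion [w, x, y, z].
In Python, from workcell import env gives the robot as it stands.
- The arm moves only by the tool play_rows, never from a script. Its argument "increments" is a list of rows, each an object with "gripper": the closure in counts, from 0 (fully open) to 255 (shut); "offset": the shift along the world's x, y, z in mm, a list of three; "rot": the turn, a rotation vector about the world's x, y, z in degrees, a list of three. In form: [{"gripper": gripper, "offset": [x, y, z], "rot": [rx, ry, rz]}, ...]. A call has 1 to 10 rows; each row shifts and turns the commanded pose from where the row before left it; what a row does not reach is not made up. A row lasts 1/12 s, in which the tool goes at most 41.7 mm and 7.16 degrees, less where a joint would pass 70% of its speed; a pose out of reach is approached as far as the arm can. A call is refused whole if a number of a shift passes 41.7 or a number of a turn 7.16, either way. A call with a gripper value outside its range is refused whole. The fingers move at their own pace and stop on an object; "force" is the grip in N (left out, the last holds). Time passes only in rows, so rows that do not move let the fingers close. It gives the time, the measured TCP pose, the force, the opening and the grip force at its end, in the units of the state.
- env.get_obs(): the state, without advancing time (a new reading comes with each control period).
- env.capture(name): name is "scene" or "top" or "wrist"; returns a dict with "color" (480x640x3 uint8, red, green, blue), "K" (3x3 intrinsics, pixels), "rvec" (rotation vector, rad) and "tvec" (3), from world to camera coordinates, as OpenCV has them. Camera axes: x right, y down, z forward; pixel columns grow to the right and rows downward; lengths in m; the calibration is good to about 2 mm. A picture is of the moment at which its call begins. There is no depth.
- env.sign_off(): hands the job in; it is judged then, once.
The state is a dict: "clock": time; "joints": joint angles; "dq": joint speeds; "tau": joint torques, N m; "eef_pos": TCP position; "tcp_rot": TCP orientation; "contact_force": force on the tool from outside, world axes, zero at the start; "wrist_torque": the same for the moment, N m; "grip_width": opening from 0.0 (shut) to 1.0 (fully open); "finger_force": force on a finger pad.
Only numpy, scipy, OpenCV 4.12 (cv2) and the standard library are available. Lean on these libraries where they do the work, as an engineer would, in place of code of your own. Each camera call takes 0.05 s, during which the arm holds its last target. There are 200 camera calls.

## Working session

There is one attempt and no reset: what is moved stays moved. The work goes in short steps, Python scripts to look and compute and a tool call to move; the robot and the scene stay as the last step left them, time stands still between calls to the robot, and variables do not carry over. Pictures are saved under pics/ and viewed, at most 10 in all, crops included, and the job is handed in when it is done.

Besides the shell and the picture viewer there is one more tool, called after "Emit:" as a command line: name --argument value ..., lists and objects as JSON in quotes. play_rows: Moves the arm, as the interface text tells. Its arguments: {"type":"object","properties":{"increments":{"type":"array"},"force":{"type":"number"}},"required":["increments"]}

```bash
mkdir -p pics; ls
python3 - <<'E'
from workcell import env
import cv2,json,numpy as np
o=env.get_obs();print({k:np.round(v,3).tolist() for k,v in o.items()})
for n in("scene","top"):
    c=env.capture(n);cv2.imwrite(f"pics/{n}0.png",c["color"][...,::-1]);print(n,c["K"].tolist(),c["rvec"],c["tvec"])
E
```

```text
pics
{'clock': 0.0, 'joints': [1.233, 0.6, -0.003, 1.6, 0.002, 0.943, -0.08], 'dq': [0.001, 0.001, 0.001, -0.001, -0.0, 0.001, 0.0], 'tau': [-0.001, -76.508, 1.497, -25.236, -0.053, 0.017, 0.0], 'eef_pos': [0.187, -0.7, 0.218], 'tcp_rot': [-0.001, 0.992, 0.13, -0.0], 'contact_force': [-0.401, -0.686, 0.316], 'wrist_torque': [-0.009, 0.008, 0.009], 'finger_force': 0.0, 'grip_width': 1.001}
scene [[443.6639467851114, 0.0, 316.1109462365789], [0.0, 443.6639467851114, 236.474657092692], [0.0, 0.0, 1.0]] [ 0.61370652 -2.59650731  1.22050377] [0.53141804 0.19648585 0.93762873]
top [[593.7795713018735, 0.0, 322.63208135916216], [0.0, 593.7795713018735, 239.7613961922876], [0.0, 0.0, 1.0]] [ 2.20668762 -2.17427879  0.08959356] [0.03474167 0.55667641 1.40530252]
```

View pics/top0.png

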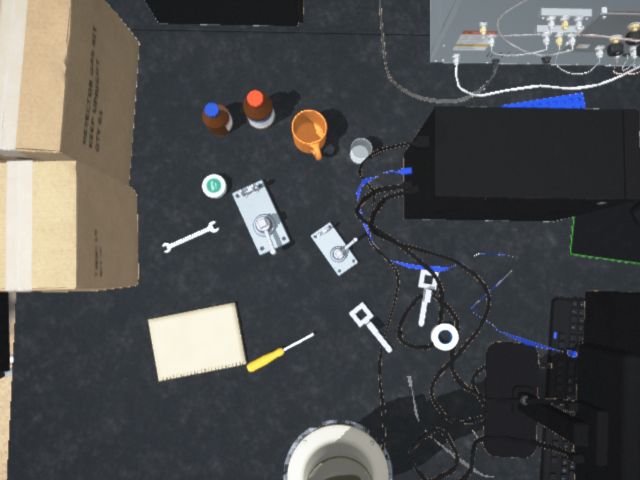

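View pics/scene0.png

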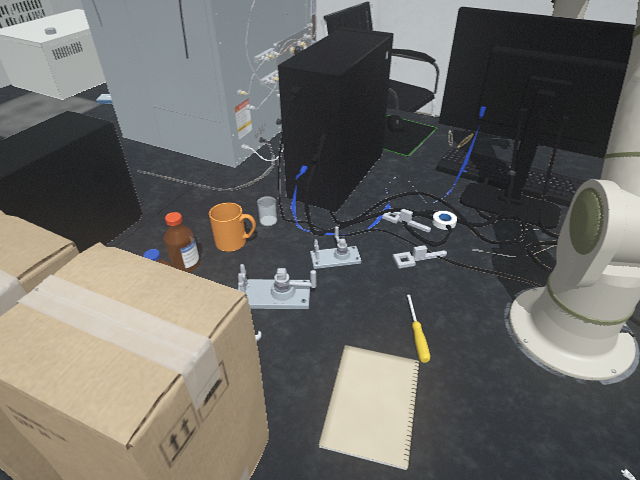

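The top view shows two keys, with holes at (361,313) for A and (428,280) for B. It also shows two stops: a large one with its screw at (265,225) and a small one at (338,254). The beaker is at (361,150), the tin at (214,186) and the spanner at (190,237). Next I'll get world positions and close crops.

```bash
cat > h.py <<'E'
import cv2,numpy as np
from workcell import env
def ray(c,px):
    R=cv2.Rodrigues(np.array(c["rvec"]))[0];t=np.array(c["tvec"]).ravel();C=-R.T@t
    u=cv2.undistortPoints(np.array([[px]],float),c["K"],None)[0,0]
    return C,R.T@np.array([u[0],u[1],1.])
def onz(c,px,z):
    C,d=ray(c,px);return C+d*(z-C[2])/d[2]
def proj(c,P):
    return cv2.projectPoints(np.array(P,float).reshape(-1,3),np.array(c["rvec"]),np.array(c["tvec"]),c["K"],None)[0].reshape(-1,2)
def tri(c1,p1,c2,p2):
    A,a=ray(c1,p1);B,b=ray(c2,p2)
    s=np.linalg.lstsq(np.stack([a,-b],1),B-A,rcond=None)[0];return (A+a*s[0]+B+b*s[1])/2,np.linalg.norm(A+a*s[0]-B-b*s[1])
E
python3 - <<'E'
from h import *
c=env.capture("top")
for n,p,z in[("keyA",(361,313),.01),("A tip",(390,350),.01),("keyB",(428,280),.01),("Btip",(423,322),.01),("stopL",(264,226),.08),("pinL",(250,187),.08),("stopS",(338,254),.06),("beaker",(361,150),.06),("tin",(214,186),.03),("spanner",(190,237),0),("base",(335,470),.1)]:
    print(n,onz(c,p,z).round(3))
im=c["color"][...,::-1]
a=cv2.resize(im[160:275,205:320],(575,575),interpolation=cv2.INTER_CUBIC)[:575]
b=cv2.resize(im[260:360,340:450],(220*3//3,200),interpolation=cv2.INTER_CUBIC)
v=np.zeros((580,800,3),np.uint8);v[:575,:575]=a;v[:200,576:796]=b
cv2.imwrite("pics/crop1.png",v)
E
```

```text
keyA [ 0.382 -0.052  0.01 ]
A tip [ 0.295 -0.122  0.01 ]
keyB [ 0.463 -0.212  0.01 ]
Btip [ 0.363 -0.201  0.01 ]
stopL [0.581 0.179 0.08 ]
pinL [0.671 0.213 0.08 ]
stopS [0.521 0.007 0.06 ]
beaker [ 0.767 -0.044  0.06 ]
tin [0.68  0.305 0.03 ]
spanner [0.559 0.365 0.   ]
base [0.042 0.009 0.1  ]
```

View pics/crop1.png

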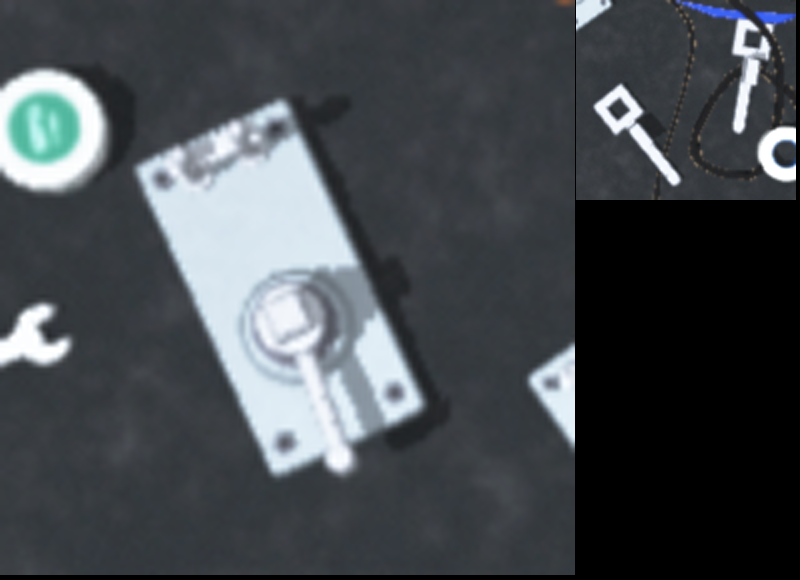

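Of the two keys, B (hole at (428,280), 0.51 m from the base) is the farther one, so I take it over A at 0.39 m. The larger stop is the one with its screw at (265,225). Before I move, I'll check where the arm is relative to the monitor and PC tower.

Run:
```python
from h import *
for n in("scene","top"):
    c=env.capture(n)
    R=cv2.Rodrigues(np.array(c["rvec"]))[0];print(n,"cam",(-R.T@np.array(c["tvec"]).ravel()).round(3))
    for P in[(.187,-.7,.219),(.187,-.7,.4),(.3,-.45,.22),(.424,-.21,.22),(.424,-.21,.01)]:print(P,proj(c,P).round(0).tolist())
c=env.capture("top")
for p in[(405,165),(435,108),(640,215),(490,345),(540,455),(585,292)]:print(p,onz(c,p,0).round(2),onz(c,p,.4).round(2))
c=env.capture("wrist");cv2.imwrite("pics/w0.png",c["color"][...,::-1])
```

```text
scene cam [0.197 0.771 0.754]
(0.187, -0.7, 0.219) [[540.0, 96.0]]
(0.187, -0.7, 0.4) [[560.0, 33.0]]
(0.3, -0.45, 0.22) [[486.0, 121.0]]
(0.424, -0.21, 0.22) [[416.0, 150.0]]
(0.424, -0.21, 0.01) [[406.0, 218.0]]
top cam [0.455 0.058 1.441]
(0.187, -0.7, 0.219) [[686.0, 419.0]]
(0.187, -0.7, 0.4) [[752.0, 444.0]]
(0.3, -0.45, 0.22) [[563.0, 362.0]]
(0.424, -0.21, 0.22) [[446.0, 299.0]]
(0.424, -0.21, 0.01) [[427.0, 296.0]]
(405, 165) [ 0.74 -0.16  0.  ] [ 0.66 -0.1   0.4 ]
(435, 108) [ 0.89 -0.23  0.  ] [ 0.77 -0.15  0.4 ]
(640, 215) [ 0.63 -0.74  0.  ] [ 0.58 -0.52  0.4 ]
(490, 345) [ 0.31 -0.36  0.  ] [ 0.35 -0.25  0.4 ]
(540, 455) [ 0.05 -0.48  0.  ] [ 0.16 -0.33  0.4 ]
(585, 292) [ 0.44 -0.6   0.  ] [ 0.44 -0.41  0.4 ]
```

View pics/w0.png

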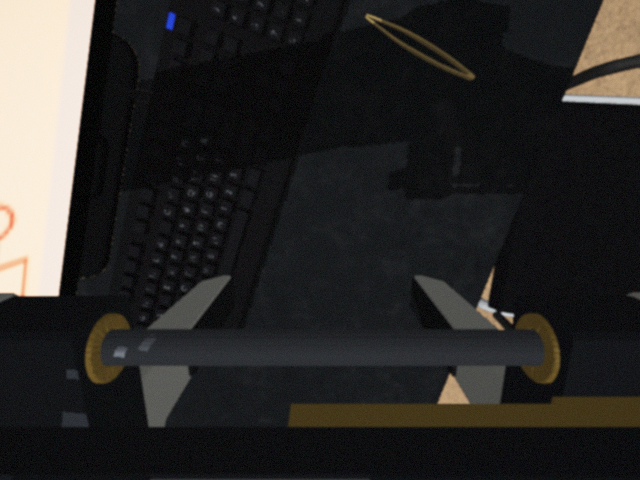

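The wrist view shows the screen front at the left and the keyboard below. The gripper therefore starts behind the monitor, which stands between it and the work. I'll triangulate the monitor and the tower.

Run:
```python
from h import *
s=env.capture("scene");t=env.capture("top")
for n,a,b in[("mon top far-x corner",(456,8),(585,292)),("mon neck",(527,150),(525,400)),("tower corner nearest",(390,33),(437,108)),("tower corner2",(280,68),(405,218)),("tower c3",(280,68),(437,108))]:
    P,e=tri(s,a,t,b);print(n,P.round(3),e.round(3))
for y in(-.4,-.45,-.5):
    for p in[(456,8),(440,143),(633,22)]:
        C,d=ray(s,p);print(y,p,(C+d*(y-C[1])/d[1]).round(3))
```

```text
mon top far-x corner [ 0.432 -0.371  0.505] 0.027
mon neck [ 0.198 -0.385  0.188] 0.036
tower corner nearest [ 0.617 -0.153  0.516] 0.231
tower corner2 [ 0.625 -0.056  0.44 ] 0.139
tower c3 [ 0.771 -0.158  0.386] 0.003
-0.4 (456, 8) [ 0.424 -0.4    0.501]
-0.4 (440, 143) [ 0.403 -0.4    0.155]
-0.4 (633, 22) [ 0.063 -0.4    0.507]
-0.45 (456, 8) [ 0.434 -0.45   0.49 ]
-0.45 (440, 143) [ 0.412 -0.45   0.129]
-0.45 (633, 22) [ 0.057 -0.45   0.496]
-0.5 (456, 8) [ 0.443 -0.5    0.479]
-0.5 (440, 143) [ 0.421 -0.5    0.104]
-0.5 (633, 22) [ 0.051 -0.5    0.486]
```

Monitor: x 0.06–0.43, y about −0.4, top at 0.5 m. Tower: x > 0.6, y < −0.1. I'll go up and over the monitor.

Emit:
play_rows --increments '[{"gripper": 0, "offset": [0, 0, 38], "rot": [0, 0, 0]}, {"gripper": 0, "offset": [0, 0, 38], "rot": [0, 0, 0]}, {"gripper": 0, "offset": [0, 0, 38], "rot": [0, 0, 0]}, {"gripper": 0, "offset": [0, 0, 38], "rot": [0, 0, 0]}, {"gripper": 0, "offset": [0, 0, 38], "rot": [0, 0, 0]}, {"gripper": 0, "offset": [0, 0, 38], "rot": [0, 0, 0]}, {"gripper": 0, "offset": [0, 0, 38], "rot": [0, 0, 0]}, {"gripper": 0, "offset": [0, 0, 38], "rot": [0, 0, 0]}, {"gripper": 0, "offset": [0, 0, 38], "rot": [0, 0, 0]}, {"gripper": 0, "offset": [0, 0, 38], "rot": [0, 0, 0]}]' --force 20

```text
clock: 1.28
eef_pos: [0.1867, -0.6998, 0.601]
tcp_rot: [0.0, 0.992, 0.13, 0.0]
contact_force: [-0.1, -0.0, 0.2]
grip_width: 0.999
finger_force: 0.0
```

Emit:
play_rows --increments '[{"gripper": 0, "offset": [17, 36, 0], "rot": [0, 0, -2.1]}, {"gripper": 0, "offset": [17, 36, 0], "rot": [0, 0, -2.1]}, {"gripper": 0, "offset": [17, 36, 0], "rot": [0, 0, -2.1]}, {"gripper": 0, "offset": [17, 36, 0], "rot": [0, 0, -2.1]}, {"gripper": 0, "offset": [17, 36, 0], "rot": [0, 0, -2.1]}, {"gripper": 0, "offset": [17, 36, 0], "rot": [0, 0, -2.1]}, {"gripper": 0, "offset": [17, 36, 0], "rot": [0, 0, -2.1]}, {"gripper": 0, "offset": [17, 36, 0], "rot": [0, 0, -2.1]}, {"gripper": 0, "offset": [17, 36, 0], "rot": [0, 0, -2.1]}, {"gripper": 0, "offset": [17, 36, 0], "rot": [0, 0, -2.1]}]'

```text
clock: 2.12
eef_pos: [0.3571, -0.3384, 0.599]
tcp_rot: [0.0, 0.999, -0.054, 0.0]
contact_force: [0.6, -0.0, 0.3]
grip_width: 0.998
finger_force: 0.0
```

Emit:
play_rows --increments '[{"gripper": 0, "offset": [17, 36, 0], "rot": [0, 0, 0]}, {"gripper": 0, "offset": [17, 36, 0], "rot": [0, 0, 0]}, {"gripper": 0, "offset": [17, 36, 0], "rot": [0, 0, 0]}, {"gripper": 0, "offset": [17, 24, 0], "rot": [0, 0, 0]}, {"gripper": 0, "offset": [0, 0, -40], "rot": [0, 0, 0]}, {"gripper": 0, "offset": [0, 0, -40], "rot": [0, 0, 0]}, {"gripper": 0, "offset": [0, 0, -40], "rot": [0, 0, 0]}, {"gripper": 0, "offset": [0, 0, -40], "rot": [0, 0, 0]}, {"gripper": 0, "offset": [0, 0, -40], "rot": [0, 0, 0]}, {"gripper": 0, "offset": [0, 0, -40], "rot": [0, 0, 0]}]'

```text
clock: 2.95
eef_pos: [0.4245, -0.2083, 0.3573]
tcp_rot: [0.0, 0.999, -0.053, 0.001]
contact_force: [1.2, -0.7, -0.5]
grip_width: 1.002
finger_force: 0.0
```

Emit:
play_rows --increments '[{"gripper": 0, "offset": [0, 0, -40], "rot": [0, 0, 0]}, {"gripper": 0, "offset": [0, 0, -40], "rot": [0, 0, 0]}, {"gripper": 0, "offset": [0, 0, -40], "rot": [0, 0, 0]}, {"gripper": 0, "offset": [0, 0, -30], "rot": [0, 0, 0]}, {"gripper": 0, "offset": [0, 0, 0], "rot": [0, 0, 0]}, {"gripper": 0, "offset": [0, 0, 0], "rot": [0, 0, 0]}]'

```text
clock: 3.45
eef_pos: [0.4245, -0.2082, 0.2083]
tcp_rot: [-0.001, 0.999, -0.053, -0.001]
contact_force: [1.0, 1.1, 1.4]
grip_width: 0.997
finger_force: 0.0
```

Run:
```python
from h import *
c=env.capture("wrist");np.savez("w1.npz",color=c["color"],K=c["K"],rvec=c["rvec"],tvec=c["tvec"]);cv2.imwrite("pics/w1.png",c["color"][...,::-1])
print(env.get_obs()["joints"])
print(proj(c,[(.463,-.212,.01),(.424,-.208,.038)]))
```

```text
[ 0.52838886  0.32387918 -0.24735572  2.15797172  0.12537099  0.67252708
 -1.48118855]
[[322.98648999 185.55814985]
 [323.14898115 226.94900444]]
```

View pics/w1.png

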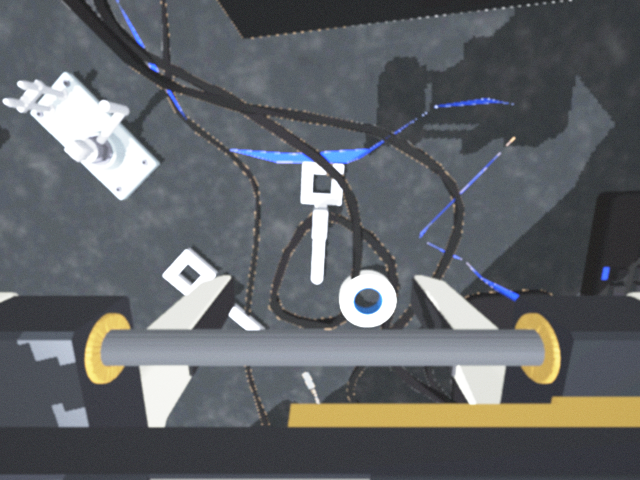

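The wrist view shows the target key: hole at (321,184), fin near (319,225), arm tip at about (318,280), with the tape ring at (367,298). The look-alike key is at (190,270). Now I'll measure the key.

Run:
```python
from h import *
c=dict(np.load("w1.npz"));im=c["color"];g=im.min(2)
m=(g>150).astype(np.uint8);n,l,st,ce=cv2.connectedComponentsWithStats(m)
for i in range(1,n):
    x,y,w,h,a=st[i]
    if a>150 and y<300: print(i,st[i],ce[i].round(1))
k=l==l[270,319]
for r in range(158,286,6):
    xs=np.where(k[r,290:345])[0]+290
    print(r,xs.min() if len(xs) else None,xs.max() if len(xs) else None,len(xs))
h=(g[165:205,300:343]<110);h=h.astype(np.uint8);n,l2,st,ce=cv2.connectedComponentsWithStats(h)
for i in range(1,n):
    if st[i][4]>20:print("dark",st[i],ce[i]+[300,165],onz(c,ce[i]+[300,165],.01))
for p in[(318,283),(318,270),(319.5,255)]:print(p,onz(c,p,.01))
```

```text
10 [   2   72  157  129 8304] [ 87.7 131.1]
22 [ 300  161   43  124 2274] [317.9 214.3]
26 [ 147  248   84   82 3124] [189.6 292.3]
28 [ 339  270   58   58 2042] [366.9 298.4]
29 [ 414  275   84   55 1924] [453.1 305.3]
158 None None 0
164 302 317 16
170 301 324 24
176 301 313 13
182 301 337 19
188 301 341 23
194 300 342 43
200 300 341 42
206 314 326 13
212 312 328 17
218 312 327 16
224 312 327 16
230 312 327 16
236 311 326 16
242 312 325 14
248 312 324 13
254 312 324 13
260 311 324 14
266 311 323 13
272 311 323 13
278 310 323 14
284 315 318 4
dark [ 13   0  30  28 469] [326.4989339  179.63113006] [ 0.46878436 -0.21635686  0.01      ]
(318, 283) [ 0.35376681 -0.19469776  0.01      ]
(318, 270) [ 0.36937847 -0.19640712  0.01      ]
(319.5, 255) [ 0.38682596 -0.20001039  0.01      ]
```

Run:
```python
from h import *
c=dict(np.load("w1.npz"))
H=onz(c,(321.2,182.3),.01);A=onz(c,(316.6,276),.01);T=onz(c,(316.6,285),.01);print(H,A,np.linalg.norm((T-H)[:2]))
d=(A-H)[:2];d/=np.linalg.norm(d);print("ang",np.degrees(np.arctan2(d[1],d[0])),"fin",H[:2]+.039*d)
f=[onz(c,((312+327.5)/2,r),.038) for r in(215,233)];print(f)
print(proj(c,[*(H[:2]+.039*d),.038]))
```

```text
[ 0.46660361 -0.21047257  0.01      ] [ 0.36238089 -0.1940349   0.01      ] 0.11644141625333163
ang 171.0373244767876 fin [ 0.4280798  -0.20439672]
[array([ 0.43653079, -0.20588988,  0.038     ]), array([ 0.41811858, -0.20389799,  0.038     ])]
[[319.18072326 223.38182122]]
```

Emit:
play_rows --increments '[{"gripper": 60, "offset": [2, 3.5, -35], "rot": [0, 0, -2.9]}, {"gripper": 60, "offset": [0, 0, -40], "rot": [0, 0, 0]}, {"gripper": 60, "offset": [0, 0, -40], "rot": [0, 0, 0]}, {"gripper": 60, "offset": [0, 0, -40], "rot": [0, 0, 0]}, {"gripper": 60, "offset": [0, 0, -25], "rot": [0, 0, 0]}, {"gripper": 60, "offset": [0, 0, -14], "rot": [0, 0, 0]}, {"gripper": 60, "offset": [0, 0, 0], "rot": [0, 0, 0]}]'

```text
clock: 4.08
eef_pos: [0.4281, -0.2053, 0.0138]
tcp_rot: [0.0, 0.997, -0.078, -0.0]
contact_force: [-0.8, 0.4, -0.5]
grip_width: 0.766
finger_force: 0.0
```

Emit:
play_rows --increments '[{"gripper": 255, "offset": [0, 0, 0], "rot": [0, 0, 0]}, {"gripper": 255, "offset": [0, 0, 0], "rot": [0, 0, 0]}, {"gripper": 255, "offset": [0, 0, 0], "rot": [0, 0, 0]}, {"gripper": 255, "offset": [0, 0, 0], "rot": [0, 0, 0]}, {"gripper": 255, "offset": [0, 0, 0], "rot": [0, 0, 0]}, {"gripper": 255, "offset": [0, 0, 0], "rot": [0, 0, 0]}, {"gripper": 255, "offset": [0, 0, 0], "rot": [0, 0, 0]}, {"gripper": 255, "offset": [0, 0, 0], "rot": [0, 0, 0]}]' --force 25

```text
clock: 4.75
eef_pos: [0.427, -0.2051, 0.0148]
tcp_rot: [0.0, 0.997, -0.078, 0.0]
contact_force: [-0.7, -0.0, 0.4]
grip_width: 0.238
finger_force: 0.0
```

Still closing. I'll wait, then lift.

Emit:
play_rows --increments '[{"gripper": 255, "offset": [0, 0, 0], "rot": [0, 0, 0]}, {"gripper": 255, "offset": [0, 0, 0], "rot": [0, 0, 0]}, {"gripper": 255, "offset": [0, 0, 0], "rot": [0, 0, 0]}, {"gripper": 255, "offset": [0, 0, 0], "rot": [0, 0, 0]}, {"gripper": 255, "offset": [0, 0, 10], "rot": [0, 0, 0]}, {"gripper": 255, "offset": [0, 0, 25], "rot": [0, 0, 0]}, {"gripper": 255, "offset": [0, 0, 35], "rot": [0, 0, 0]}, {"gripper": 255, "offset": [0, 0, 35], "rot": [0, 0, 0]}, {"gripper": 255, "offset": [0, 0, 35], "rot": [0, 0, 0]}, {"gripper": 255, "offset": [0, 0, 30], "rot": [0, 0, 0]}]'

```text
clock: 5.58
eef_pos: [0.4266, -0.2047, 0.1866]
tcp_rot: [-0.0, 0.997, -0.078, 0.0]
contact_force: [1.7, -1.4, -1.9]
grip_width: 0.148
finger_force: 25.0
```

Emit:
play_rows --increments '[{"gripper": 255, "offset": [5, 33, 12], "rot": [0, 0, 7]}, {"gripper": 255, "offset": [5, 33, 12], "rot": [0, 0, 7]}, {"gripper": 255, "offset": [5, 33, 12], "rot": [0, 0, 7]}, {"gripper": 255, "offset": [5, 33, 12], "rot": [0, 0, 7]}, {"gripper": 255, "offset": [5, 33, 12], "rot": [0, 0, 7]}, {"gripper": 255, "offset": [5, 33, 12], "rot": [0, 0, 7]}, {"gripper": 255, "offset": [5, 33, 12], "rot": [0, 0, 7]}, {"gripper": 255, "offset": [5, 33, 12], "rot": [0, 0, 7]}, {"gripper": 255, "offset": [5, 33, 12], "rot": [0, 0, 7]}, {"gripper": 255, "offset": [5, 33, 6], "rot": [0, 0, 7]}]'

```text
clock: 6.42
eef_pos: [0.4768, 0.1266, 0.2997]
tcp_rot: [0.0, 0.86, 0.51, 0.0]
contact_force: [0.3, 0.0, -1.8]
grip_width: 0.148
finger_force: 25.0
```

Emit:
play_rows --increments '[{"gripper": 255, "offset": [21, 0, 0], "rot": [0, 0, 7]}, {"gripper": 255, "offset": [21, 0, 0], "rot": [0, 0, 7]}, {"gripper": 255, "offset": [21, 0, 0], "rot": [0, 0, 7]}, {"gripper": 255, "offset": [21, 0, 0], "rot": [0, 0, 7]}, {"gripper": 255, "offset": [21, 0, 0], "rot": [0, 0, 7]}, {"gripper": 255, "offset": [21, 0, 0], "rot": [0, 0, 7]}, {"gripper": 255, "offset": [21, 0, 0], "rot": [0, 0, 7]}, {"gripper": 255, "offset": [21, 0, 0], "rot": [0, 0, 7]}, {"gripper": 255, "offset": [21, 0, 0], "rot": [0, 0, 7]}, {"gripper": 255, "offset": [18, 0, 0], "rot": [0, 0, 7]}]'

```text
clock: 7.25
eef_pos: [0.6848, 0.1244, 0.2976]
tcp_rot: [-0.001, 0.412, 0.911, -0.0]
contact_force: [0.1, 0.2, -1.2]
grip_width: 0.151
finger_force: 25.0
```

Emit:
play_rows --increments '[{"gripper": 255, "offset": [0, 0, 0], "rot": [0, 0, 7]}, {"gripper": 255, "offset": [0, 0, 0], "rot": [0, 0, 7]}, {"gripper": 255, "offset": [0, 0, 0], "rot": [0, 0, 7]}, {"gripper": 255, "offset": [0, 0, 0], "rot": [0, 0, 7]}, {"gripper": 255, "offset": [0, 0, 0], "rot": [0, 0, 7]}, {"gripper": 255, "offset": [0, 0, 0], "rot": [0, 0, 7]}, {"gripper": 255, "offset": [0, 0, 0], "rot": [0, 0, 7]}, {"gripper": 255, "offset": [0, 0, 0], "rot": [0, 0, 7]}, {"gripper": 255, "offset": [0, 0, 0], "rot": [0, 0, 6]}, {"gripper": 255, "offset": [0, 0, 0], "rot": [0, 0, 0]}]'

```text
clock: 8.08
eef_pos: [0.6837, 0.1245, 0.2974]
tcp_rot: [-0.001, -0.116, 0.993, -0.0]
contact_force: [-0.5, -0.2, -1.4]
grip_width: 0.152
finger_force: 25.0
```

Run:
```python
from h import *
c=env.capture("wrist");np.savez("w2.npz",**{k:c[k] for k in("color","K","rvec","tvec")});cv2.imwrite("pics/w2.png",c["color"][...,::-1])
o=env.get_obs();print(o["joints"],o["eef_pos"],o["tcp_rot"])
print(proj(c,[(.581,.179,.082),(.671,.213,.084)]))
```

```text
[ 0.37090893  0.73562709 -1.1568042   1.54270629  0.68578491  1.32011074
  0.93046462] [0.68368314 0.12459472 0.29755838] [-8.11387928e-04 -1.12653138e-01  9.93634032e-01  1.52564117e-04]
[[392.00726634 139.92206966]
 [398.9961011  226.99493688]]
```

View pics/w2.png

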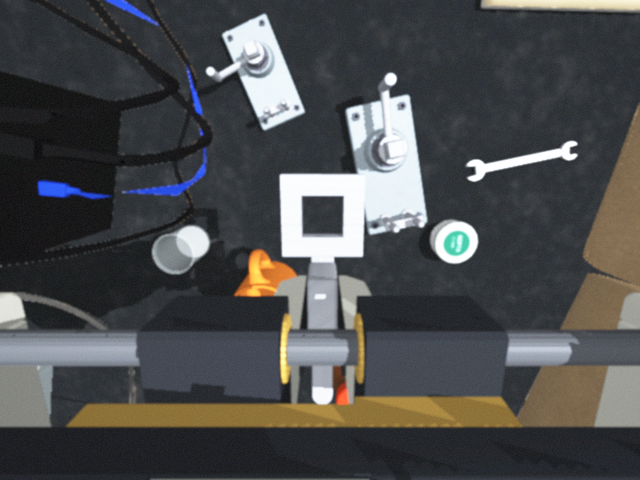

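The wrist view shows the held key with its hole at (323,216). The large stop has its head at about (393,148), the stub at (390,79) and the pins at (383,227) and (416,222). The tin is at (454,241) and the beaker at (180,250). Measuring now, with a close crop of the stop.

Run:
```python
from h import *
c=dict(np.load("w2.npz"));im=c["color"];g=im.min(2)
m=(g>120).astype(np.uint8);m[:,:340]=0;m[245:]=0;m[:92]=0
m[:250,:368][170:]=0
n,l,st,ce=cv2.connectedComponentsWithStats(m);k=l==l[190,400]
# edge lines of the plate
L=[];Rr=[]
for r in range(120,215,3):
    xs=np.where(k[r])[0]
    if len(xs): 
        Rr.append((xs.max()+.5,r))
        if r<165:L.append((xs.min()-.5,r))
def fit(p):
    P=np.array([onz(c,q,.016)[:2] for q in p]);vx,vy,x,y=cv2.fitLine(P.astype(np.float32),cv2.DIST_HUBER,0,.001,.001).ravel();return np.array([x,y]),np.array([vx,vy]),np.degrees(np.arctan2(vy,vx))
for n_,p in(("L",L),("R",Rr)):print(n_,fit(p))
w=onz(c,(322.5,215.5),.2936);T=np.array([.68368,.12459]);print("hole-TCP",w[:2]-T,np.linalg.norm(w[:2]-T))
x0,y0,s=338,68,4.6
v=cv2.resize(im[y0:y0+172,x0:x0+100],None,fx=s,fy=s,interpolation=cv2.INTER_CUBIC)[:,:,::-1]
v2=cv2.resize(im[165:265,272:375],(320,310),interpolation=cv2.INTER_CUBIC)[:,:,::-1]
cv=np.zeros((600,800,3),np.uint8);vv=v[:600];cv[:vv.shape[0],:460]=vv[:,:460];cv[:310,470:790]=v2
cv2.imwrite("pics/crop2.png",cv)
t=env.capture("top");np.savez("t2.npz",**{k:t[k] for k in("color","K","rvec","tvec")})
```

```text
L (array([0.5900768 , 0.14184749], dtype=float32), array([0.89285076, 0.45035267], dtype=float32), np.float32(26.766314))
R (array([0.58412296, 0.2279018 ], dtype=float32), array([0.9015873 , 0.43259713], dtype=float32), np.float32(25.632494))
hole-TCP [-0.03912915 -0.00809033] 0.039956777146332695
```

View pics/crop2.png

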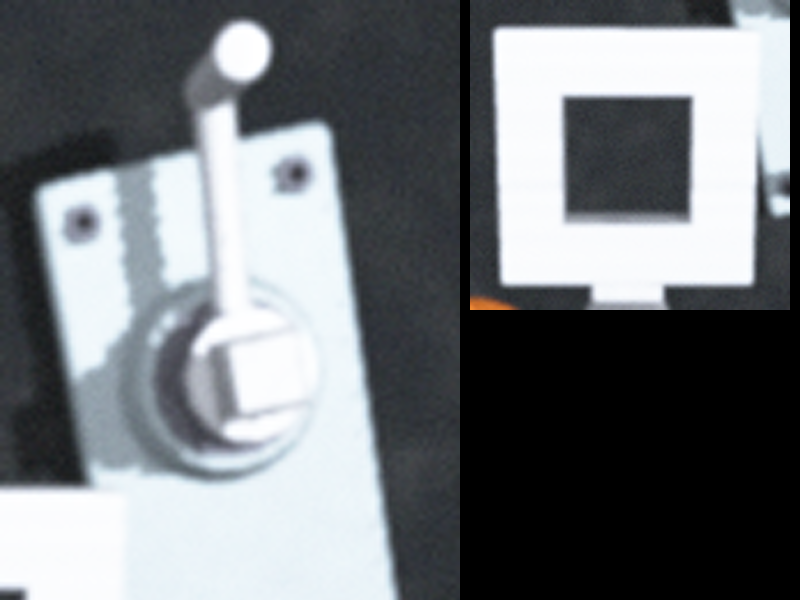

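Run:
```python
from h import *
c=dict(np.load("w2.npz"));t=dict(np.load("t2.npz"))
a=np.radians(26.2);u=np.array([np.cos(a),np.sin(a)]);n=np.array([-u[1],u[0]])
H=onz(c,(338+269/4.6-.4,68+373/4.6-.4),.082);print("head",H,"y-off",H[:2]@n,"exp -.0933")
S=onz(c,(338+243/4.6-.4,68+50/4.6-.4),.084);print("stub",S,np.linalg.norm((S-H)[:2]),np.degrees(np.arctan2(*(S-H)[:2][::-1])))
for r in((205+287/5-.4,160+312/5-.4),):print("head from top cam",onz(t,r,.082))
P=[onz(c,p,.084) for p in((383.5,227),(416,222))];print("pins",P,np.linalg.norm(P[0]-P[1]),(P[0]+P[1])[:2]/2-H[:2])
A=H[:2]+n*(-.0933-H[:2]@n);print("axis adj",A,"pin gap pred px",proj(c,[*(A+.088*u+.0145*n),.084]),proj(c,[*(A+.088*u-.0145*n),.084]))
# -x end edge of plate in wrist image at -60
for s in(-.04,.04):print(proj(c,[*(A-.06*u+s*n),.016]),proj(c,[*(A+.105*u+s*n),.016]))
```

```text
head [0.58875016 0.18584935 0.082     ] y-off -0.09318175703413134 exp -.0933
stub [0.52329088 0.16014888 0.084     ] 0.0703237605896267 -158.56415301332794
head from top cam [0.590427  0.1834306 0.082    ]
pins [array([0.67507193, 0.19574817, 0.084     ]), array([0.66098565, 0.23021747, 0.084     ])] 0.037236489579655516 [0.07927863 0.02713347]
axis adj [0.58880236 0.18574325] pin gap pred px [[422.10297032 223.77773452]] [[397.02698625 229.35489043]]
[[344.55182657 108.72261537]] [[369.83196756 235.26326371]]
[[408.32457858  93.14669308]] [[428.30201416 222.25758014]]
```

Emit:
play_rows --increments '[{"gripper": 255, "offset": [-10, 13, 0], "rot": [0, 0, 2.2]}, {"gripper": 255, "offset": [-10, 13, 0], "rot": [0, 0, 2.2]}, {"gripper": 255, "offset": [-10, 13, -10], "rot": [0, 0, 2.2]}, {"gripper": 255, "offset": [-10, 13, -15], "rot": [0, 0, 2.2]}, {"gripper": 255, "offset": [-10, 13, -20], "rot": [0, 0, 2.2]}, {"gripper": 255, "offset": [-9, 13, -20], "rot": [0, 0, 2.2]}, {"gripper": 255, "offset": [0, 0, -20], "rot": [0, 0, 0]}, {"gripper": 255, "offset": [0, 0, 0], "rot": [0, 0, 0]}]'

```text
clock: 8.85
eef_pos: [0.6219, 0.204, 0.2106]
tcp_rot: [-0.002, -0.229, 0.973, -0.001]
contact_force: [-0.3, -1.4, -0.8]
grip_width: 0.153
finger_force: 25.0
```

Run:
```python
from h import *
o=env.get_obs();print(o["joints"],o["eef_pos"])
q=o["tcp_rot"];print("arm yaw",(np.degrees(2*np.arctan2(q[2],q[1]))+180)%360)
```

```text
[ 0.26330601  0.78706932 -1.16048718  1.73128885  0.78076272  1.17186932
  0.90658578] [0.62193319 0.20397015 0.21056785]
arm yaw 26.474524835782745
```

Emit:
play_rows --increments '[{"gripper": 255, "offset": [2.5, -1.3, -25], "rot": [0, 0, 0]}, {"gripper": 255, "offset": [0, 0, -30], "rot": [0, 0, 0]}, {"gripper": 255, "offset": [0, 0, -25], "rot": [0, 0, 0]}, {"gripper": 255, "offset": [0, 0, 0], "rot": [0, 0, 0]}, {"gripper": 255, "offset": [0, 0, 0], "rot": [0, 0, 0]}]'

```text
clock: 9.27
eef_pos: [0.627, 0.202, 0.1341]
tcp_rot: [-0.001, -0.227, 0.974, 0.0]
contact_force: [-1.1, 0.7, -1.4]
grip_width: 0.147
finger_force: 25.0
```

Run:
```python
from h import *
c=env.capture("wrist");np.savez("w3.npz",**{k:c[k] for k in("color","K","rvec","tvec")});im=c["color"][...,::-1]
cv2.imwrite("pics/w3.png",cv2.resize(im[110:290,220:430],None,fx=3.3,fy=3.3,interpolation=cv2.INTER_CUBIC))
o=env.get_obs();print(o["eef_pos"],o["contact_force"])
z=o["eef_pos"][2]-.0148
print(proj(c,[(.589,.1855,.082),(.589,.1855,z+.01),(.589,.1855,z)]))
```

```text
[0.62764879 0.20267187 0.13537793] [ 0.40186249 -0.16104069 -1.24106928]
[[323.48180969 200.47537407]
 [323.92009932 212.11610057]
 [323.81120223 209.22385515]]
```

View pics/w3.png

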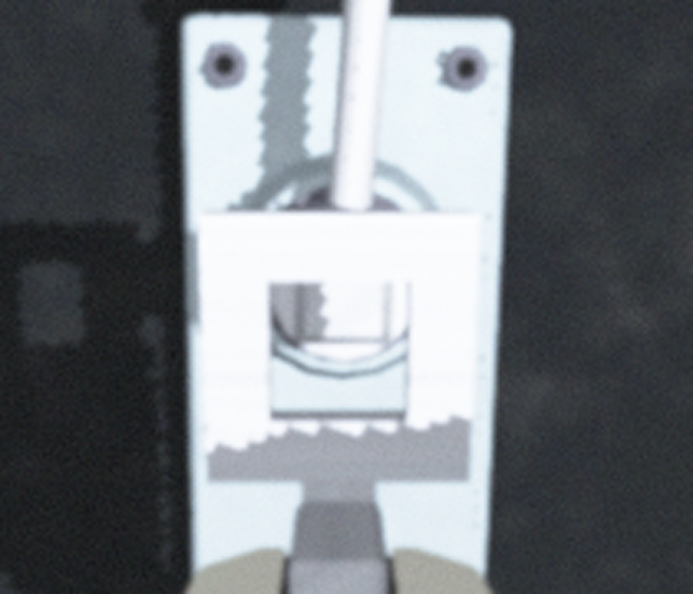

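Through the hole (crop x 270–408, y 282–415) I can see the head top, about x 303–388 with its lower edge at y 340. Rotation looks aligned. The hole needs to shift toward the stop's −x.

Run:
```python
from h import *
c=dict(np.load("w3.npz"));g=c["color"].min(2)
print("row 198",c["color"][198,296:350].sum(1)//3);print("col 325",c["color"][192:240,325].sum(1)//3)
f=lambda x,y:(220+x/3.3-.35,110+y/3.3-.35)
z=env.get_obs()["eef_pos"][2]-.0148
hole=onz(c,f(339,349),z+.01);H=onz(c,f(346,299),.082);print(hole,H,"move mm",(H-hole)*1e3)
b1,b2=onz(c,f(303,340),.082),onz(c,f(388,340),.082);print("edge",np.linalg.norm(b1-b2),np.degrees(np.arctan2(*(b2-b1)[:2][::-1]))-90)
u=np.array([np.cos(np.radians(26.2)),np.sin(np.radians(26.2))]);print("from lower edge",(b1+b2)[:2]/2-.0075*u)
E=[onz(c,f(x,y),.016) for x,y in((184,20),(511,18),(190,560),(488,560))]
for i,j in((0,2),(1,3)):d=E[j]-E[i];print("plate ang",np.degrees(np.arctan2(d[1],d[0])))
m=(E[0]+E[1])[:2]/2;print("plate end mid->axis",m+.06*u)
```

```text
row 198 [250 251 250 250 242 210 173 170 173 178 174 177 166 155 142 143 152 161
 163 166 180 215 240 247 249 250 250 250 250 249 249 249 249 248 248 248
 248 248 248 242 233 225 231 245 251 251 247 235 237 249 251 251 251 251]
col 325 [251 251 251 250 250 250 249 249 249 249 249 247 248 248 248 248 248 248
 248 239 218 205 238 249 251 249 243 230 231 232 210 169 191 227 239 239
 240 239 239 239 237 225 190 156 162 212 243 249]
[0.59085276 0.18554301 0.13057793] [0.58858369 0.18602568 0.082     ] move mm [ -2.26906513   0.48267005 -48.57792507]
edge 0.016762890553732 26.211753642037436
from lower edge [0.58913689 0.18620668]
plate ang 24.94465337506749
plate ang 25.820471087145663
plate end mid->axis [0.58907502 0.18707711]
```

Emit:
play_rows --increments '[{"gripper": 255, "offset": [-2, 0.7, -12], "rot": [0, 0, 0]}, {"gripper": 255, "offset": [0, 0, -12], "rot": [0, 0, 0]}, {"gripper": 255, "offset": [0, 0, -11], "rot": [0, 0, 0]}, {"gripper": 255, "offset": [0, 0, 0], "rot": [0, 0, 0]}, {"gripper": 255, "offset": [0, 0, 0], "rot": [0, 0, 0]}]'

```text
clock: 9.73
eef_pos: [0.6251, 0.2021, 0.0978]
tcp_rot: [-0.001, -0.227, 0.974, -0.0]
contact_force: [0.6, 0.2, -1.8]
grip_width: 0.15
finger_force: 25.0
```

Emit:
play_rows --increments '[{"gripper": 255, "offset": [0, 0, -3], "rot": [0, 0, 0]}, {"gripper": 255, "offset": [0, 0, -3], "rot": [0, 0, 0]}, {"gripper": 255, "offset": [0, 0, -3], "rot": [0, 0, 0]}, {"gripper": 255, "offset": [0, 0, 0], "rot": [0, 0, 0]}]'

```text
clock: 10.07
eef_pos: [0.6252, 0.2022, 0.0892]
tcp_rot: [-0.0, -0.227, 0.974, -0.0]
contact_force: [-0.6, -0.7, -2.6]
grip_width: 0.149
finger_force: 25.0
```

Emit:
play_rows --increments '[{"gripper": 255, "offset": [0, 0, -3], "rot": [0, 0, 0]}, {"gripper": 255, "offset": [0, 0, -3], "rot": [0, 0, 0]}, {"gripper": 255, "offset": [0, 0, -3], "rot": [0, 0, 0]}, {"gripper": 255, "offset": [0, 0, -1.5], "rot": [0, 0, 0]}, {"gripper": 255, "offset": [0, 0, 0], "rot": [0, 0, 0]}]'

```text
clock: 10.48
eef_pos: [0.6252, 0.2022, 0.0785]
tcp_rot: [-0.0, -0.227, 0.974, -0.0]
contact_force: [-2.1, -1.6, -3.7]
grip_width: 0.152
finger_force: 25.0
```

Emit:
play_rows --increments '[{"gripper": 255, "offset": [0, 0, -1], "rot": [0, 0, 0]}, {"gripper": 255, "offset": [0, 0, -1], "rot": [0, 0, 0]}, {"gripper": 255, "offset": [0, 0, 0], "rot": [0, 0, 0]}]'

```text
clock: 10.73
eef_pos: [0.6252, 0.2023, 0.077]
tcp_rot: [-0.0, -0.227, 0.974, -0.0]
contact_force: [-2.9, -1.4, -2.4]
grip_width: 0.146
finger_force: 25.0
```

Emit:
play_rows --increments '[{"gripper": 255, "offset": [0, 0, -0.6], "rot": [0, 0, 0]}, {"gripper": 180, "offset": [0, 0, 0], "rot": [0, 0, 0]}, {"gripper": 180, "offset": [0, 0, 0], "rot": [0, 0, 0]}, {"gripper": 180, "offset": [0, 0, 0], "rot": [0, 0, 0]}, {"gripper": 180, "offset": [0, 0, 0], "rot": [0, 0, 0]}, {"gripper": 180, "offset": [0, 0, 10], "rot": [0, 0, 0]}, {"gripper": 180, "offset": [0, 0, 30], "rot": [0, 0, 0]}, {"gripper": 180, "offset": [0, 0, 35], "rot": [0, 0, 0]}, {"gripper": 180, "offset": [0, 0, 35], "rot": [0, 0, 0]}, {"gripper": 180, "offset": [0, 0, 0], "rot": [0, 0, 0]}]'

```text
clock: 11.57
eef_pos: [0.6273, 0.2053, 0.1941]
tcp_rot: [0.004, -0.227, 0.974, 0.001]
contact_force: [0.3, 1.4, 0.5]
grip_width: 0.293
finger_force: 0.0
```

Run:
```python
from h import *
c=env.capture("wrist");np.savez("w4.npz",**{k:c[k] for k in("color","K","rvec","tvec")});im=c["color"][...,::-1]
s=env.capture("scene")["color"][...,::-1]
v=np.zeros((600,800,3),np.uint8)
v[:]=0;a=cv2.resize(im[40:300,220:430],(460,570));b=cv2.resize(s[250:320,230:330],(330,231),interpolation=cv2.INTER_CUBIC)
v[:570,:460]=a;v[:231,465:795]=b;cv2.imwrite("pics/w4.png",v)
o=env.get_obs();print(o["eef_pos"],o["joints"])
u=np.array([np.cos(np.radians(26.2)),np.sin(np.radians(26.2))]);A=np.array([.589,.186])
print(proj(c,[[*A,.072],[*(A+.039*u),.1],[*(A+.107*u),.07],[.5236,.161,.084]]))
```

```text
[0.6261229  0.20290786 0.18869197] [ 0.25634227  0.80710291 -1.13978846  1.74937399  0.81102593  1.13531073
  0.88572195]
[[320.30176586 187.29787875]
 [320.19344074 240.31930296]
 [320.39670244 303.34043929]
 [328.69554413  95.61351396]]
```

View pics/w4.png

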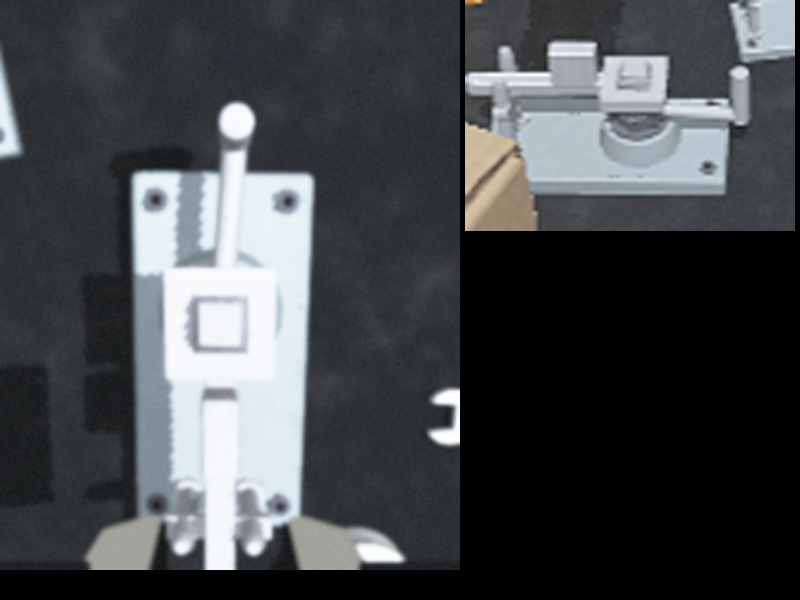

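The key is seated: the square end sits round the head at crop (220,323) and the arm lies between the pins at crop (220,520). The stub top is at crop (236,121), which is about (0.5235, 0.1605). Next I'll move over the stub.

Emit:
play_rows --increments '[{"gripper": 130, "offset": [-25, -10, 0], "rot": [0, 0, -2.5]}, {"gripper": 130, "offset": [-26, -11, 0], "rot": [0, 0, -2.4]}, {"gripper": 130, "offset": [-26, -11, 0], "rot": [0, 0, 0]}, {"gripper": 130, "offset": [-26, -10, -10], "rot": [0, 0, 0]}, {"gripper": 130, "offset": [0, 0, -20], "rot": [0, 0, 0]}, {"gripper": 130, "offset": [0, 0, -20], "rot": [0, 0, 0]}, {"gripper": 130, "offset": [0, 0, -20], "rot": [0, 0, 0]}, {"gripper": 130, "offset": [0, 0, 0], "rot": [0, 0, 0]}, {"gripper": 130, "offset": [0, 0, 0], "rot": [0, 0, 0]}]'

```text
clock: 12.42
eef_pos: [0.5216, 0.1601, 0.1156]
tcp_rot: [-0.001, -0.185, 0.983, -0.0]
contact_force: [0.4, 0.3, 1.0]
grip_width: 0.489
finger_force: 0.0
```

Run:
```python
from h import *
c=env.capture("wrist")
o=env.get_obs();print(o["eef_pos"],o["joints"],o["contact_force"]);q=o["tcp_rot"]
print("tool y yaw",(np.degrees(2*np.arctan2(q[2],q[1]))-90)%360)
p=onz(dict(np.load("w4.npz")),(327.5,95),.084);print("stub",p,proj(c,p))
cv2.imwrite("pics/w5.png",c["color"][...,::-1])
```

```text
[0.52215886 0.16063701 0.11650525] [ 0.29032566  0.77082906 -1.08484788  2.05740157  0.90549327  0.89823855
  0.62635771] [-0.41562671 -0.59282631 -0.2949887 ]
tool y yaw 111.37360049762415
stub [0.52361508 0.15999847 0.084     ] [[318.95188163 274.85962086]]
```

Emit:
play_rows --increments '[{"gripper": 130, "offset": [1, -0.5, -20], "rot": [0, 0, 0]}, {"gripper": 130, "offset": [0, 0, -20], "rot": [0, 0, 0]}, {"gripper": 130, "offset": [0, 0, -20], "rot": [0, 0, 0]}, {"gripper": 255, "offset": [0, 0, 0], "rot": [0, 0, 0]}, {"gripper": 255, "offset": [0, 0, 0], "rot": [0, 0, 0]}, {"gripper": 255, "offset": [0, 0, 0], "rot": [0, 0, 0]}, {"gripper": 255, "offset": [0, 0, 0], "rot": [0, 0, 0]}, {"gripper": 255, "offset": [0, 0, 0], "rot": [0, 0, 0]}, {"gripper": 255, "offset": [0, 0, 0], "rot": [0, 0, 0]}, {"gripper": 255, "offset": [0, 0, 0], "rot": [0, 0, 0]}]' --force 15

```text
clock: 13.3
eef_pos: [0.5238, 0.16, 0.0573]
tcp_rot: [0.001, -0.185, 0.983, -0.0]
contact_force: [-0.9, -0.9, 4.9]
grip_width: 0.124
finger_force: 15.0
```

```bash
python3 -c "
import numpy as np
f=np.radians(201.7-4*np.arange(34));P=70.2*np.c_[np.cos(f),np.sin(f)];d=np.diff(P,axis=0).round(1)
for i,x in enumerate(d):print(i+1,x.tolist(),end=' ')
"
```

```text
1 [-1.7, 4.6] 2 [-1.3, 4.7] 3 [-1.0, 4.8] 4 [-0.7, 4.9] 5 [-0.3, 4.9] 6 [0.0, 4.9] 7 [0.4, 4.9] 8 [0.7, 4.8] 9 [1.0, 4.8] 10 [1.4, 4.7] 11 [1.7, 4.6] 12 [2.0, 4.5] 13 [2.3, 4.3] 14 [2.6, 4.1] 15 [2.9, 3.9] 16 [3.2, 3.7] 17 [3.4, 3.5] 18 [3.7, 3.3] 19 [3.9, 3.0] 20 [4.1, 2.7] 21 [4.3, 2.4] 22 [4.4, 2.1] 23 [4.6, 1.8] 24 [4.7, 1.5] 25 [4.8, 1.2] 26 [4.8, 0.8] 27 [4.9, 0.5] 28 [4.9, 0.1] 29 [4.9, -0.2] 30 [4.9, -0.5] 31 [4.8, -0.9] 32 [4.7, -1.2] 33 [4.7, -1.5]
```

Emit:
play_rows --increments '[{"gripper": 255, "offset": [-1.7, 4.6, 0], "rot": [0, 0, -4]}, {"gripper": 255, "offset": [-1.3, 4.7, 0], "rot": [0, 0, -4]}, {"gripper": 255, "offset": [-1.0, 4.8, 0], "rot": [0, 0, -4]}]'

```text
clock: 13.55
eef_pos: [0.52, 0.1744, 0.0572]
tcp_rot: [0.001, -0.08, 0.997, 0.0]
contact_force: [1.2, -0.6, 4.2]
grip_width: 0.125
finger_force: 15.0
```

Emit:
play_rows --increments '[{"gripper": 255, "offset": [-0.7, 4.9, 0], "rot": [0, 0, -4]}, {"gripper": 255, "offset": [-0.3, 4.9, 0], "rot": [0, 0, -4]}, {"gripper": 255, "offset": [0, 4.9, 0], "rot": [0, 0, -4]}]'

```text
clock: 13.8
eef_pos: [0.5193, 0.1891, 0.0572]
tcp_rot: [0.001, 0.025, 1.0, 0.0]
contact_force: [2.8, -0.8, 3.5]
grip_width: 0.129
finger_force: 15.0
```

Emit:
play_rows --increments '[{"gripper": 255, "offset": [0.4, 4.9, 0], "rot": [0, 0, -4]}, {"gripper": 255, "offset": [0.7, 4.8, 0], "rot": [0, 0, -4]}, {"gripper": 255, "offset": [1.0, 4.8, 0], "rot": [0, 0, -4]}]'

```text
clock: 14.05
eef_pos: [0.5215, 0.203, 0.0571]
tcp_rot: [0.001, 0.13, 0.992, -0.0]
contact_force: [3.5, -1.8, 3.3]
grip_width: 0.127
finger_force: 15.0
```

Emit:
play_rows --increments '[{"gripper": 255, "offset": [1.4, 4.7, 0], "rot": [0, 0, -4]}, {"gripper": 255, "offset": [1.7, 4.6, 0], "rot": [0, 0, -4]}]'

```text
clock: 14.22
eef_pos: [0.5243, 0.2115, 0.057]
tcp_rot: [0.001, 0.198, 0.98, -0.001]
contact_force: [-1.1, -6.8, 7.0]
grip_width: 0.127
finger_force: 15.0
```

Emit:
play_rows --increments '[{"gripper": 255, "offset": [2.0, 4.5, 0], "rot": [0, 0, -4]}]'

```text
clock: 14.3
eef_pos: [0.5259, 0.215, 0.0569]
tcp_rot: [0.001, 0.233, 0.973, -0.002]
contact_force: [-1.2, -8.0, 8.7]
grip_width: 0.127
finger_force: 15.0
```

Emit:
play_rows --increments '[{"gripper": 255, "offset": [2.3, 4.3, 0], "rot": [0, 0, -4]}]'

```text
clock: 14.38
eef_pos: [0.5281, 0.2192, 0.0569]
tcp_rot: [0.001, 0.266, 0.964, -0.002]
contact_force: [-0.4, -7.3, 7.8]
grip_width: 0.126
finger_force: 15.0
```

Emit:
play_rows --increments '[{"gripper": 255, "offset": [2.6, 4.1, 0], "rot": [0, 0, -4]}]'

```text
clock: 14.47
eef_pos: [0.5305, 0.2231, 0.0569]
tcp_rot: [0.001, 0.3, 0.954, -0.002]
contact_force: [-0.7, -8.5, 8.9]
grip_width: 0.123
finger_force: 15.0
```

The nut went stiff at about 162° (force jumped to a steady 8 N or so) and is now at about 147.6°. I need about 30° more.

Emit:
play_rows --increments '[{"gripper": 255, "offset": [2.9, 3.9, 0], "rot": [0, 0, -4]}, {"gripper": 255, "offset": [3.2, 3.7, 0], "rot": [0, 0, -4]}, {"gripper": 255, "offset": [3.4, 3.5, 0], "rot": [0, 0, -4]}, {"gripper": 255, "offset": [3.7, 3.3, 0], "rot": [0, 0, -4]}]'

```text
clock: 14.8
eef_pos: [0.5432, 0.2376, 0.0569]
tcp_rot: [0.001, 0.43, 0.903, -0.002]
contact_force: [-3.7, -7.7, 8.6]
grip_width: 0.124
finger_force: 15.0
```

Emit:
play_rows --increments '[{"gripper": 255, "offset": [3.9, 3.0, 0], "rot": [0, 0, -4]}, {"gripper": 255, "offset": [4.1, 2.7, 0], "rot": [0, 0, -4]}, {"gripper": 255, "offset": [4.3, 2.4, 0], "rot": [0, 0, -4]}, {"gripper": 255, "offset": [0, 0, 0], "rot": [0, 0, 0]}]'

```text
clock: 15.13
eef_pos: [0.5557, 0.2463, 0.0569]
tcp_rot: [0.001, 0.522, 0.853, -0.002]
contact_force: [-3.0, -5.4, 8.0]
grip_width: 0.128
finger_force: 15.0
```

Emit:
play_rows --increments '[{"gripper": 170, "offset": [0, 0, 0], "rot": [0, 0, 0]}, {"gripper": 170, "offset": [0, 0, 0], "rot": [0, 0, 0]}, {"gripper": 170, "offset": [0, 0, 0], "rot": [0, 0, 0]}, {"gripper": 170, "offset": [0, 0, 0], "rot": [0, 0, 0]}, {"gripper": 170, "offset": [0, 0, 0], "rot": [0, 0, 0]}, {"gripper": 170, "offset": [0, 0, 15], "rot": [0, 0, 0]}, {"gripper": 170, "offset": [0, 0, 30], "rot": [0, 0, 0]}, {"gripper": 170, "offset": [0, 0, 35], "rot": [0, 0, 0]}, {"gripper": 170, "offset": [0, 0, 35], "rot": [0, 0, 0]}, {"gripper": 170, "offset": [0, 0, 35], "rot": [0, 0, 0]}]'

```text
clock: 15.97
eef_pos: [0.5554, 0.2482, 0.2091]
tcp_rot: [-0.0, 0.52, 0.854, 0.0]
contact_force: [-0.4, 0.1, 0.3]
grip_width: 0.334
finger_force: 0.0
```

Emit:
play_rows --increments '[{"gripper": 170, "offset": [-25, 0, 0], "rot": [0, 0, 0]}, {"gripper": 170, "offset": [-25, 0, 0], "rot": [0, 0, 0]}, {"gripper": 170, "offset": [0, 0, 0], "rot": [0, 0, 0]}, {"gripper": 170, "offset": [0, 0, 0], "rot": [0, 0, 0]}]'

```text
clock: 16.3
eef_pos: [0.5053, 0.248, 0.2079]
tcp_rot: [0.001, 0.519, 0.855, 0.0]
contact_force: [-0.3, 0.2, 0.9]
grip_width: 0.337
finger_force: 0.0
```

Run:
```python
from h import *
c=env.capture("wrist")["color"][...,::-1]
s=env.capture("scene")["color"][...,::-1]
t=env.capture("top");tt=t["color"][...,::-1]
v=np.zeros((600,800,3),np.uint8)
v[:360,:480]=cv2.resize(c,(480,360));v[:231,485:795]=cv2.resize(s[250:320,230:330],(310,231),interpolation=cv2.INTER_CUBIC)
v[365:600,:313]=cv2.resize(tt[150:270,180:340],(313,235),interpolation=cv2.INTER_CUBIC)
cv2.imwrite("pics/end.png",v);print(env.get_obs()["contact_force"])
```

```text
[-0.11672936 -0.77010314 -0.42341954]
```

View pics/end.png

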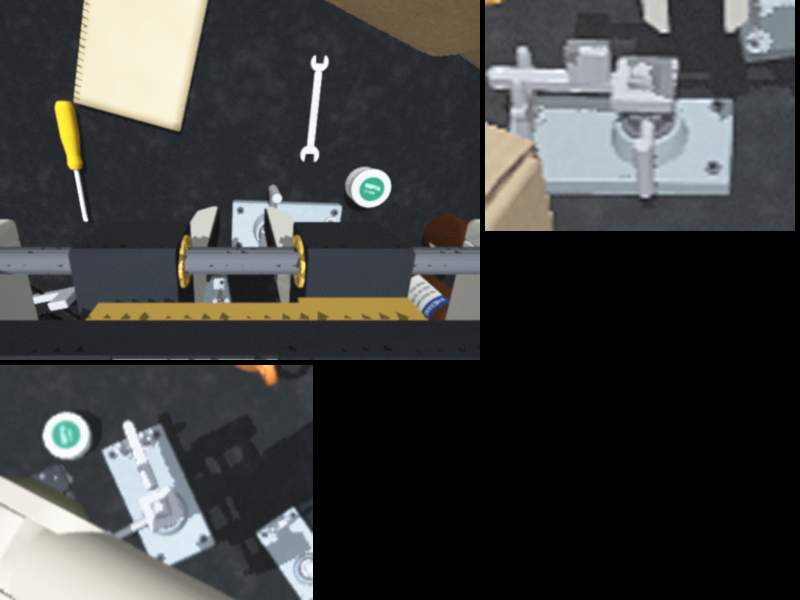

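The final view shows the key still seated with its arm between the pins (scene inset, about (570,75)). The bar now points to the stop's +y side, the tin and spanner are undisturbed, and the gripper is clear. Handing in.

```bash
python3 -c "
from workcell import env
print(env.sign_off())"
```

```text
the job is handed in; nothing more can be done
None
```

I handed in the job with the key on the square head and its arm between the pins. I turned the jam nut about 43° past where it went stiff. This is estimated from the stub's position, because the washer is hidden. The gripper is clear and the tin and spanner look undisturbed, but the beaker wasn't in the last picture, and sign-off returned no verdict.

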